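# Take a hang case off a wire hook and file it in the shelf tray

### The job

Take the widest of the three hanging cases off its wire hook: lift it and ease it out over the upturned end of the wire by feel, neither prying the springy hook up, dragging it down, nor forcing the thin hang tab against the wire. Then set it down standing upright, header on top, on the floor of the empty compartment of the divided shelf tray (the one with the clip-on ticket), its broad faces along the dividers; put it down, do not drop it, and let go. Leave the other two packs hanging and everything in the tray standing where it is.

Things in the scene. Friction and masses are not known exactly. Their poses are not given: they have to be found in the camera images.
- rack: Fixed counter stand of galvanised slotted angle: two posts 220 mm tall, 410 mm apart, and a crossbar (22 mm deep, 30 mm high, centred 185 mm above the bench) with three wire hooks. Origin: on the bench, midway between the posts; y along the bar, z up. The hooks point along its -x at y = -130, 0, +130 mm. The bar's front is at x = -8 mm.
- hook_a (a joint): Wire hook at y = -130 mm of the stand, held by a springy clip. Joint (rad): 0 level; grows as the wire is pried up about the bar, falls below 0 as it is dragged down; springs back. It gives 0.025 rad (4 mm at its end) under about 6 N at the end, 12 N half way out; more bends it out of its clip. Under a hanging pack it sags under 0.01 rad.
- hook_b (a joint): The same kind of hook at y = 0. Each hook is a level round steel wire 5 mm thick, its axis 185 mm above the bench, straight from x = -12 to -130 mm of the stand and there bent upward; the upturned end is 42 mm long.
- hook_c (a joint): The same kind of hook at y = +130 mm. The upturned ends have been bent in use: each slopes up by its own angle, 0.15 to 1.05 rad, not given in any reading; so it ends 6 to 36 mm above the straight wire's axis, at x = -151 to -172 mm of the stand. The bend itself does not give.
- case: The case to take, widest of the three packs (loose, 0.17 to 0.34 kg): black and clear plastic, steel clips inside, body 84 mm wide (y), 26 thick (x), 100 tall, z -140 to -40 mm, under a black header. Origin: middle of the upper edge of the hanging slot, resting on the wire; z up, x along the wire to the bar. It hangs on any of the hooks, 72 to 92 mm out from the stand's origin.
- case_slot (a point): Centre of the case's slot, 10 mm below the case's origin. Slot 16 mm wide and 20 high in a thin web, 4 mm thick, 84 wide, z -40 to +10 mm of the case; the web breaks if forced on the wire with 10 N. On the straight wire the case can rise 15 mm before the slot's lower edge meets the wire; on the upturned end the play is less (3 to 14 mm).
- case_rib (a point): Centre of the case's grip rib, 20 mm above the case's origin: 84 mm along y, 12 mm thick (x), 23 mm tall, z +8.5 to +31.5 mm of the case. Pinched by its 12 mm thickness from above, about 28 mm to one side of the slot, the fingers stay beside the wire and clear of its upturned end.
- case_foot (a point): Centre of the underside of the case to take, 140 mm below its origin.
- narrow_case: Loose pack hanging on another hook, to be left: same slot, header and body only 52 mm wide, 26 mm thick, 100 mm tall. Origin as for the case.
- tube: Loose pack hanging on the remaining hook, to be left: same slot, header 44 mm wide, round clear tube 42 mm across, 100 mm tall. Origin as for the case.
- tray: Fixed open galvanised shelf tray, 132 (x) by 208 mm (y): floor 4 mm thick, front lip (-x) 26 mm high, back and end walls 62 mm, 126 mm deep inside. Wire dividers (5 mm wire, 86 mm high, x -42 to +42) at y = -50, 0, +50 mm make four compartments centred at y = -75, -25, +25, +75 mm, each 45 mm clear in y. Origin: underside centre.
- label: Ticket holder clipped to the front lip of the empty compartment (clear, 34 x 26 mm, white card). Origin: the centre of that compartment's floor, on its top surface; axes as the tray's, so the case's thickness (its x) goes along this y.
- carton_tall: Loose carton standing in a compartment, to be left: 92 (x) x 36 (y) x 104 mm tall. Origin: centre of underside.
- carton_low: Loose carton standing in a compartment, to be left: 96 x 37 x 66 mm tall. Origin: centre of underside.
- card_box: Loose grey card box with white lid standing in a compartment, to be left: 94 x 37 x 94 mm tall. Origin: centre of underside.
Mind the look-alikes: they are no part of the job. Leave any green look-alike of the tray alone.

How it is judged:
By the outcome, as a careful person would: the job done as asked, in the order asked, and still so for the second after the job is handed in, with the robot touching nothing.
It also fails if it takes over 72 s, if anything falls off the work surface, if the arm or the gripper's body presses on something with over 40 N, if the wrist force passes 120 N, or if a joint passes its speed limit or range.

### The arm

A 6-joint arm with a two-finger parallel gripper is mounted at the origin on the work surface. World frame = base frame: x ahead of the robot, y to its left, z up, the work surface at z = 0. Lengths are in mm, angles in rad, forces in N, time in s.
With the tool pointing down it reaches from about 300 to 775 mm from the base axis. Payload 14.6 kg.
Tool frame: the origin (TCP) lies on the centre line of the jaws, within the pads' length; the fingertips stand 19 mm ahead of it and the grasp point (between the pads) is the TCP (bot.tip_reach is the distance from the TCP to the fingertips, in mm); y points along the fingers, x is the direction in which the jaws open and shut, and the axes are right-handed (so a half turn about y gives the same grasp; the last joint's range is limited). The gripper opens to 85 mm and grips with 20 to 120 N. Pads are 22 mm wide; open, the fingers measure 114 mm over their backs; the gripper's body (76 mm by 85 mm) begins 54 mm behind the grasp point. The pads swing forward as they close: fully open they stand 13 mm farther back than shut.
Start: joints at [-1.185, 0.3, 1.521, -0, 1.321, -0.067], TCP at [240.609, -494.568, 250.281] pointing down, gripper open.
Joint ranges: [-3.03, 3.03], [-0.79, 2.21], [0.23, 2.52], [-1.04, 4.18], [0, 3.07], [-2.55, 2.55]. Speed limits (rad/s): [2.22, 2.22, 2.57, 3.14, 3.14, 3.14].

### API

Orientations are given as a unit quaternion [w, x, y, z].
In Python, from rig import bot gives the robot as it stands. Calls block until the motion is done:
- bot.move_to(position, orientation): joint-space move of the TCP to a pose.
- bot.servo_line(position, attitude=None, speed=150, until_force=None): straight line of the TCP; attitude=None keeps the orientation; speed is the mean speed in mm/s. With until_force (N) it stops when the force on the tool has changed by that much, and returns True; else False.
- bot.move_joints(angles): joint-space move.
- bot.move_gripper(opening, grip_force=None): finger opening in mm; grip_force is the grip in N (None keeps the last); returns when the fingers have stopped.
- bot.dwell(seconds).
- bot.ik(position, orientation): joint angles nearest the present ones, or None.
- bot.read_state(): the state.
- bot.read_camera(name): name is "side" or "top"; returns a dict with "image" (384x512x3 uint8, blue, green, red), "depth" (384x512 float32, mm along the optical axis (not along the pixel's ray), 0 where there is no reading), "fovy" (degrees; the focal length in pixels is half the picture's height over the tangent of half this angle, whatever the lens; pixels are square), "cx", "cy" (the principal point, pixels), "k1" (the pictures are not rectified: a ray, as slopes to the right and down, at radius r is drawn at 1 + k1 r^2 times it, then the intrinsics apply), "eye" and "attitude" of the camera in the world. Camera axes: x right, y down, z forward; pixel columns grow to the right and rows downward; lengths in mm; the calibration is good to about 2 mm. A picture is of the moment at which its call begins.
A pose or a line that the arm cannot do raises bot.MotionError and nothing moves.
- bot.finish_job(): hands the job in, once; it reports no verdict.
The state is a dict: "clock": time; "joint_positions": joint angles; "qvel": joint speeds; "effort": joint torques, N m; "ee_pos": TCP position; "tool_rot": TCP orientation; "ft_force": force on the tool from outside, world axes, zero at the start; "moment": the same for the moment, N m; "grip_width": finger opening in mm.
Only numpy, scipy, OpenCV 4.12 (cv2) and the standard library are available. Lean on these libraries where they do the work, as an engineer would, in place of code of your own. Each camera call takes 0.05 s, during which the arm holds its last target.

## Working session

There is one attempt and no reset: what is moved stays moved. The work goes in short steps, each a Python script; the robot and the scene stay as the last script left them, time stands still between calls to the robot, and variables do not carry over. Pictures are saved under pics/ and viewed, and the job is handed in when it is done.

```bash
ls; mkdir -p pics
python3 - <<'E'
from rig import bot
import cv2,numpy as np,pickle
for n in("side","top"):
    c=bot.read_camera(n)
    cv2.imwrite(f"pics/{n}0.png",cv2.resize(c["image"],(800,600),interpolation=cv2.INTER_CUBIC))
    pickle.dump(c,open(f"{n}0.pkl","wb"))
    print(n,{k:v for k,v in c.items() if k not in("image","depth")}, (c["depth"]>0).mean())
s=bot.read_state();print(s)
E
```

```text
pics
side {'fovy': 42.50941639585318, 'cx': 250.95325461755806, 'cy': 189.7098413977471, 'k1': -0.16843229640324378, 'eye': array([-107.41719097, -808.30286324, 1270.11584803]), 'attitude': array([-0.32057675,  0.89567058, -0.28693579,  0.11257266])} 0.9957936604817709
top {'fovy': 48.34706879881915, 'cx': 257.73508201674, 'cy': 193.13342957191185, 'k1': -0.07595842679332693, 'eye': array([ 299.9531643 ,  -56.682082  , 1272.95914467]), 'attitude': array([ 0.04703046, -0.70355076,  0.70683992, -0.05640732])} 0.996002197265625
{'clock': 0.1, 'joint_positions': array([-1.18458417e+00,  3.00427656e-01,  1.52155247e+00,  1.03508441e-06,
        1.32071079e+00, -6.65566263e-02]), 'qvel': array([-0.00169803, -0.00253278, -0.00328692, -0.00073974,  0.00119515,
       -0.0014501 ]), 'effort': array([ 5.33749935e-04, -5.44378567e+01, -3.62367797e+01, -6.32031242e-05,
        3.05113848e-03,  2.80274935e-05]), 'ee_pos': array([ 240.54328037, -494.38279986,  249.75723997]), 'tool_rot': array([ 0.59969749, -0.59924218,  0.37532891, -0.3746998 ]), 'ft_force': array([ 0.19291837, -0.48162294,  0.10095288]), 'moment': array([-0.00655361,  0.01789594,  0.02711814]), 'grip_width': 85.43888825688674}
```

View pics/side0.png

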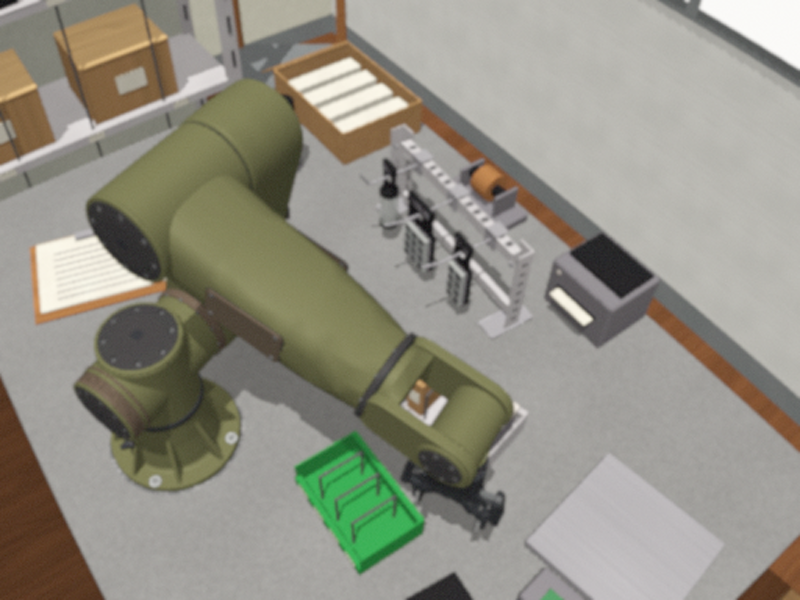

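View pics/top0.png

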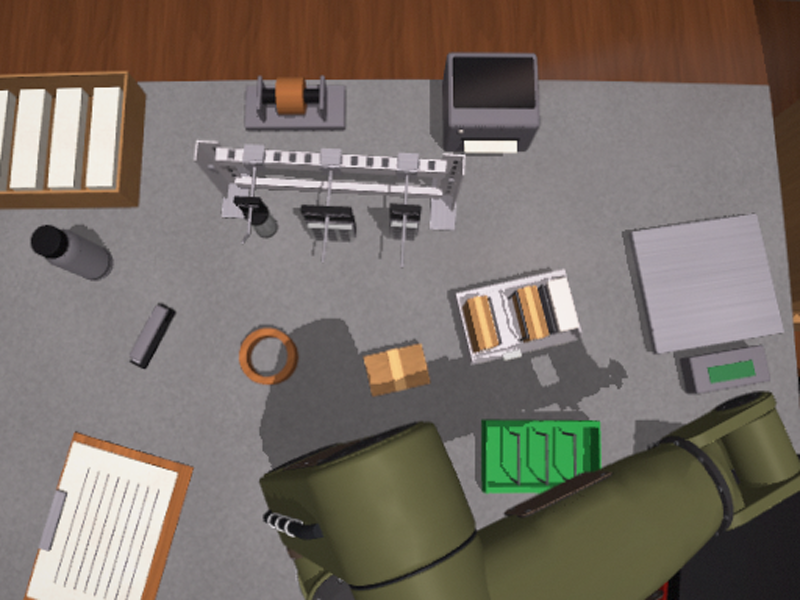

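Top view: up is world +x and left is +y. The candidates for the widest pack are the tube (250,210), the pack on the middle hook (328,220) and the pack on the right hook (405,220). For the tray they are the galvanised one (517,315) and the green look-alike (540,455), which I leave alone. The middle pack looks widest, and the ticket is at (512,355). I'll check both in close crops.

```bash
cat > h.py <<'E'
import numpy as np,cv2,pickle
from scipy.spatial.transform import Rotation as R
def Rc(c): return R.from_quat(np.roll(c["attitude"],-1)).as_matrix()
def K(c):
    f=192/np.tan(np.radians(c["fovy"])/2); return np.array([[f,0,c["cx"]],[0,f,c["cy"]],[0,0,1.]])
def D(c): return np.array([c["k1"],0,0,0.])
def rays(c,uv):
    uv=np.asarray(uv,float).reshape(-1,1,2)
    p=cv2.undistortPoints(uv,K(c),D(c),None,None,None)[:,0] if False else cv2.undistortPointsIter(uv,K(c),D(c),np.eye(3),np.eye(3),(3,50,1e-9))[:,0]
    return np.c_[p,np.ones(len(p))]@Rc(c).T
def onz(c,uv,z):
    d=rays(c,uv); return c["eye"]+d*((z-c["eye"][2])/d[:,2])[:,None]
def onplane(c,uv,p,n):
    d=rays(c,uv); return c["eye"]+d*(((p-c["eye"])@n)/(d@n))[:,None]
def cloud(c):
    v,u=np.mgrid[:384,:512]; d=rays(c,np.c_[u.ravel(),v.ravel()])
    return (c["eye"]+d*c["depth"].ravel()[:,None]).reshape(384,512,3)
def proj(c,P):
    M=Rc(c).T; rv=cv2.Rodrigues(M)[0]
    return cv2.projectPoints(np.asarray(P,float).reshape(-1,1,3),rv,-M@c["eye"],K(c),D(c))[0][:,0]
def ld(n): return pickle.load(open(n+".pkl","rb"))
def crop(c,x0,y0,x1,y1,k,fn): cv2.imwrite("pics/"+fn,cv2.resize(c["image"][y0:y1,x0:x1],None,fx=k,fy=k,interpolation=cv2.INTER_CUBIC))
E
python3 - <<'E'
from h import *
t=ld("top0");s=ld("side0")
crop(t,120,85,310,180,4,"tc1.png"); crop(t,280,165,390,240,6,"tc2.png"); crop(s,225,75,355,215,4,"sc1.png")
E
```

```text
(no output)
```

View pics/tc1.png

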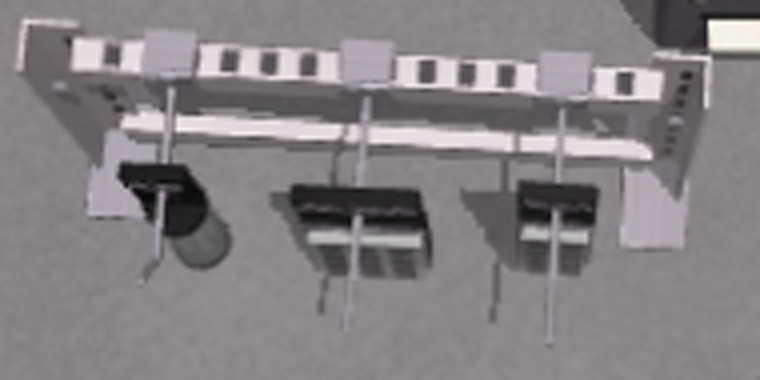

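View pics/tc2.png

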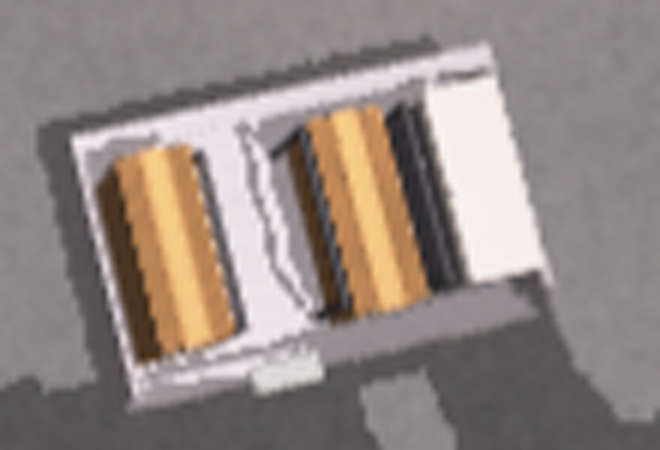

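View pics/sc1.png

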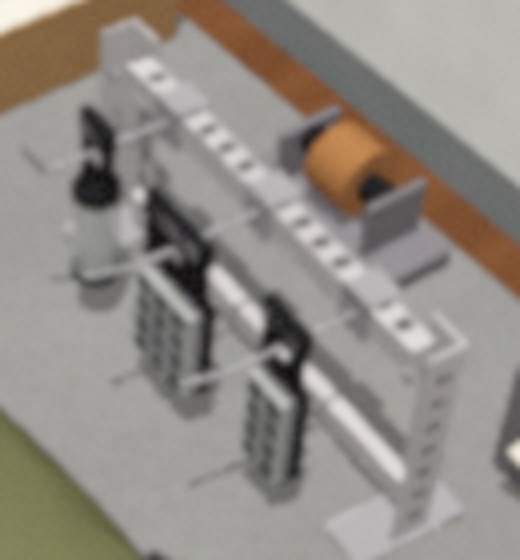

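The middle pack (top 206,140; side 268,148) is about twice as wide as the right one, so it is the case. The ticket sits on the tray compartment second from the left, between the bare divider and the left carton (top ≈328,227). Next I measure the rack, the hook tip and the tray.

Run:
```python
from h import *
t=ld("top0");s=ld("side0")
C=cloud(t);CS=cloud(s)
# bar top points: z 192..208 in rack area
m=(abs(C[...,2]-200)<8); m[:80]=0;m[125:]=0;m[:,:120]=0;m[:,310:]=0
P=C[m]; print("bar",len(P),np.median(P[:,2]))
(cxy,wh,a)=cv2.minAreaRect(P[:,:2].astype(np.float32)); print(cxy,wh,a)
img=t["image"].astype(int);
def px(x,y,x0=120,y0=85,k=4): return (x0+(x+.5)/k-.5,y0+(y+.5)/k-.5)
# wires on plane z=185
L={"c":[(172,95),(165,160)],"b":[(367,95),(360,180),(357,215),(347,330)],"a":[(562,110),(558,180),(555,220),(549,345)],"clipc":[(145,30),(197,30)],"clipb":[(341,40),(395,40)],"clipa":[(540,55),(592,55)]}
for k,v in L.items(): print(k,onz(t,[px(*q) for q in v],185 if 'clip' not in k else 203)[:,:2].round(1).tolist())
# tip triangulation
def tri(a,b):
    d1=rays(t,[a])[0];d2=rays(s,[b])[0]
    A=np.c_[d1,-d2];x=np.linalg.lstsq(A,s["eye"]-t["eye"],rcond=None)[0]
    p=t["eye"]+d1*x[0];q=s["eye"]+d2*x[1];return ((p+q)/2).round(1),np.linalg.norm(p-q).round(1)
sp=lambda x,y:px(x,y,225,75,4)
print("tipb",tri(px(347,330),sp(60,277)))
print("tipa",tri(px(549,345),sp(183,383)))
print("tipc",tri(px(140,282),sp(28,152)))
crop(s,235,115,300,165,12,"sc2.png");crop(t,190,120,245,170,12,"tc3.png")
```

```text
bar 1566 200.85075895680177
(700.181884765625, 50.58699035644531) (445.7334289550781, 42.026763916015625) 86.6681137084961
c [[689.1, 180.1], [644.2, 183.2]]
b [[688.3, 50.2], [629.8, 54.1], [606.0, 55.7], [529.1, 61.3]]
a [[677.6, -79.2], [629.4, -76.2], [602.2, -74.1], [518.7, -69.7]]
clipc [[727.8, 195.6], [727.4, 161.2]]
clipb [[719.9, 66.1], [719.7, 30.6]]
clipa [[709.1, -64.6], [709.1, -98.7]]
tipb (array([516.5,  63.9, 201.3]), np.float64(20.1))
tipa (array([517.7, -70.4, 198.2]), np.float64(3.8))
tipc (array([557.3, 189. , 213.8]), np.float64(5.7))
```

View pics/sc2.png

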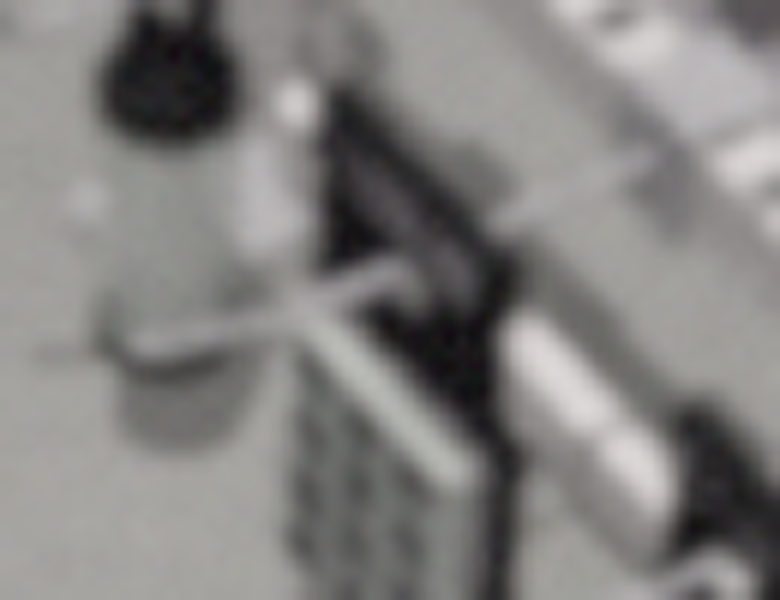

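View pics/tc3.png

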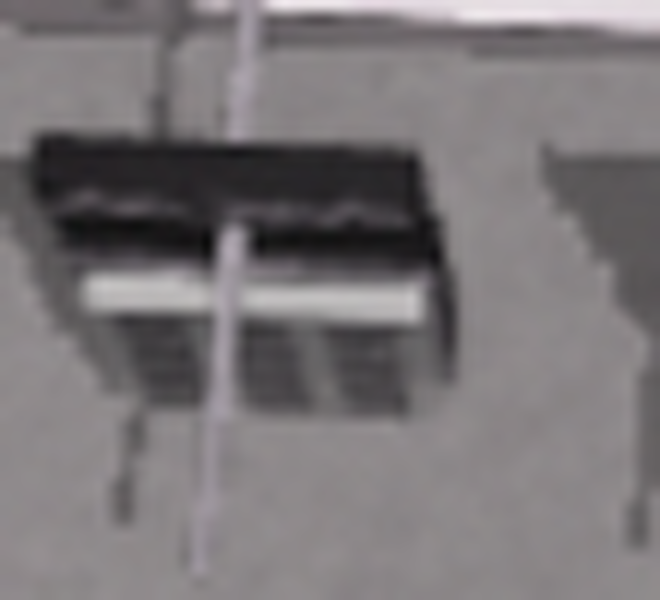

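Run:
```python
from h import *
t=ld("top0");s=ld("side0")
C=cloud(t)
# bar edges: bright pixels z~200
b=t["image"].min(2)
m=(abs(C[...,2]-200)<6)&(b>0); m[:80]=0;m[125:]=0;m[:,:130]=0;m[:,295:]=0
P=C[m];
# per-column front/back edges
ys=np.arange(-90,195,5); F=[];B=[]
for y in ys:
    q=P[abs(P[:,1]-y)<2.5]
    if len(q)>8: F.append((y,q[:,0].min()));B.append((y,q[:,0].max()))
F=np.array(F);B=np.array(B)
for n,E in(("front",F),("back",B)):
    k=np.polyfit(E[:,0],E[:,1],1); r=E[:,1]-np.polyval(k,E[:,0]); g=abs(r)<4; k=np.polyfit(E[g,0],E[g,1],1); print(n,k,r.round(0).tolist())
# rib
box=np.zeros_like(m);box[115:165,185:235]=1
m2=box&(C[...,2]>212)&(C[...,2]<226);Q=C[m2];print("rib",len(Q),np.median(Q[:,2]),cv2.minAreaRect(Q[:,:2].astype(np.float32)),Q.mean(0), Q.min(0),Q.max(0))
m2[:,:]=box&(C[...,2]>120)&(C[...,2]<160);Q=C[m2];print("body",len(Q),np.median(Q[:,2]),cv2.minAreaRect(Q[:,:2].astype(np.float32)))
# tray
for lo,hi in((1,8),(20,32),(56,68),(80,95),(95,102),(102,114)):
    m3=(C[...,2]>lo)&(C[...,2]<hi); m3[:165]=0;m3[238:]=0;m3[:,:280]=0;m3[:,385:]=0
    Q=C[m3];print("tray",lo,len(Q),np.median(Q[:,2]),cv2.minAreaRect(Q[:,:2].astype(np.float32)))
z=C[...,2]; v=np.clip((z[165:240,280:390]+5)*2,0,255).astype(np.uint8)
cv2.imwrite("pics/zt.png",cv2.resize(cv2.applyColorMap(v,cv2.COLORMAP_JET),None,fx=6,fy=6,interpolation=cv2.INTER_NEAREST))
```

```text
front [6.72993294e-02 6.85077762e+02] [-2.0, -3.0, -3.0, -3.0, -3.0, -3.0, 2.0, 2.0, 2.0, 2.0, 1.0, 3.0, 1.0, 3.0, 1.0, 0.0, 1.0, 2.0, 1.0, 1.0, 1.0, 2.0, 1.0, 1.0, 1.0, -1.0, -3.0, -3.0, -4.0, -3.0, -4.0, -4.0, -2.0, 2.0, 1.0, 0.0, 2.0, 1.0, 1.0, 1.0, 1.0, 2.0, 1.0, 3.0, 2.0, 2.0, 3.0, 1.0, 1.0, 1.0, 1.0, -2.0, -2.0, -2.0, -2.0, -3.0, -4.0]
back [6.44866402e-02 7.08414316e+02] [6.0, 7.0, 4.0, 5.0, 5.0, 1.0, -4.0, -4.0, -1.0, -2.0, -2.0, -2.0, -1.0, -2.0, -3.0, -3.0, -3.0, -1.0, -2.0, -1.0, -2.0, -3.0, -3.0, -4.0, -4.0, 5.0, 5.0, 6.0, 4.0, 5.0, 4.0, 4.0, -3.0, -4.0, -3.0, -2.0, -1.0, -1.0, -2.0, -2.0, -3.0, -3.0, -2.0, -4.0, -1.0, -2.0, -3.0, -2.0, -3.0, -2.0, -4.0, 6.0, 7.0, 6.0, 5.0, 6.0, 2.0]
rib 165 217.55855093306127 ((608.9015502929688, 55.12430191040039), (82.41365051269531, 14.518982887268066), 87.13333129882812) [608.62423935  55.35957078 217.52472149] [601.09509493  14.01154524 212.28197289] [617.49261164  95.97845382 222.56764708]
body 225 143.50993404244036 ((606.092529296875, 55.799041748046875), (83.994140625, 23.635812759399414), 88.04740905761719)
tray 1 1918 2.832612365940804 ((464.3388366699219, -300.39654541015625), (320.3373718261719, 219.8917236328125), 89.54521179199219)
tray 20 377 26.35562450350085 ((448.32623291015625, -285.73321533203125), (137.78012084960938, 208.11949157714844), 12.684995651245117)
tray 56 487 63.0318894134864 ((454.65240478515625, -286.0904846191406), (128.45960998535156, 211.0973358154297), 12.342910766601562)
tray 80 303 88.45728970128039 ((451.75946044921875, -286.8542785644531), (94.27279663085938, 189.36334228515625), 12.896303176879883)
tray 95 382 97.86652655544083 ((452.08001708984375, -285.45062255859375), (93.94337463378906, 187.3289031982422), 12.364265441894531)
tray 102 445 107.45704170368253 ((449.0046691894531, -283.1847839355469), (91.78923797607422, 182.9570770263672), 10.766526222229004)
```

View pics/zt.png

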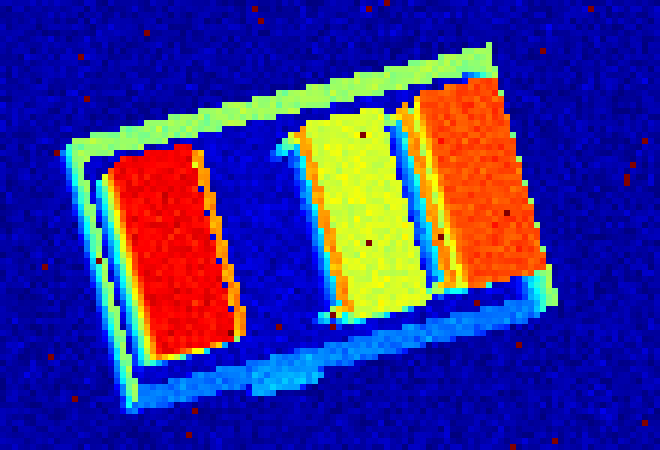

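Run:
```python
from h import *
t=ld("top0");s=ld("side0")
C=cloud(t)
yaw=-0.0665; X=np.array([np.cos(yaw),np.sin(yaw),0]);Y=np.array([-X[1],X[0],0])
O=np.array([696.5,49.7,0])
for c,uv,n in((t,(206.5,167.7),"t"),(s,(245.8,143.75),"s")):
    d=rays(c,[uv])[0]; p=onplane(c,[uv],O,Y)[0]; print(n,"tip in plane x,z",(p-O)@X,p[2],"ray dxz",d@X/np.linalg.norm(d),d[2]/np.linalg.norm(d))
d1=rays(t,[(206.5,167.7)])[0];d2=rays(s,[(245.8,143.75)])[0]
x=np.linalg.lstsq(np.c_[d1,-d2],s["eye"]-t["eye"],rcond=None)[0]
p=t["eye"]+d1*x[0];q=s["eye"]+d2*x[1];print(p,q,((p+q)/2-O)@X,((p+q)/2-O)@Y)
for a in(.15,.3,.45,.6,.75,.9,1.05):
    P=O+X*(-130-42*np.cos(a))+np.array([0,0,185+42*np.sin(a)]); print(a,proj(t,P)[0].round(1),proj(s,P)[0].round(1))
B=O-130*X+[0,0,185];print("bend",proj(t,B),proj(s,B))
print("wire@-70",proj(s,O-70*X+[0,0,185]),proj(s,O-20*X+[0,0,185]), "t",proj(t,O-20*X+[0,0,185]))
# tray
T=0.216;TX=np.array([np.cos(T),np.sin(T),0]);TY=np.array([-TX[1],TX[0],0]);
reg=np.zeros((384,512),bool);reg[165:238,280:385]=1
Z=C[...,2]
Q=C[reg&(Z>79)&(Z<93)]; A=np.array([452,-286,0])
u=(Q-A)@TX;v=(Q-A)@TY
h,e=np.histogram(v,bins=np.arange(-110,110,4));print(list(zip(e.astype(int),h)))
for lo,hi in((30,70),(-20,20),(-70,-30)):
    k=(v>lo)&(v<hi)
    if k.sum()>10:
        f=np.polyfit(u[k],v[k],1);print("div",lo,k.sum(),np.median(v[k]),f,np.percentile(u[k],[0,2,98,100]))
# walls
W=C[reg&(Z>57)&(Z<67)];u=(W-A)@TX;v=(W-A)@TY
k=(u>50);print("back",k.sum(),np.polyfit(v[k],u[k],1),np.median(u[k]),np.percentile(v[k],[1,99]),np.percentile(u[k],[2,98]))
W=C[reg&(Z>20)&(Z<30)];u=(W-A)@TX;v=(W-A)@TY
k=(u<-50);print("front",k.sum(),np.polyfit(v[k],u[k],1),np.median(u[k]),np.percentile(v[k],[1,99]),np.percentile(u[k],[2,98]))
m=reg&(t["image"].min(2)>0)
L=C[reg&(Z>20)&(Z<40)&True]; L=L[(((L-A)@TX)<-66)];print("label",len(L),((L-A)@TY).mean())
```

```text
t tip in plane x,z -169.26461873449895 184.6449797875389 ray dxz 0.19617334340691178 -0.9733819918481121
s tip in plane x,z -171.2222950641628 196.12815978521553 ray dxz 0.3775959089513723 -0.7066237117909692
[524.82653202  59.50984058 197.94903611] [524.60269313  59.63119859 197.91532984] -172.06159429281587 -1.5666076872775812
0.15 [206.2 168. ] [245.7 144.9]
0.3 [205.9 167. ] [246.1 143.3]
0.45 [205.8 165.7] [246.8 141.7]
0.6 [205.6 164. ] [247.7 140. ]
0.75 [205.6 162.1] [248.8 138.4]
0.9 [205.5 159.9] [250.1 136.9]
1.05 [205.5 157.6] [251.6 135.4]
bend [[207.6843761  152.94653723]] [[257.01691703 141.45049411]]
wire@-70 [[273.00141797 134.57215438]] [[285.96532952 129.00788711]] t [[211.01745409 112.62066571]]
[(np.int64(-110), np.int64(0)), (np.int64(-106), np.int64(0)), (np.int64(-102), np.int64(0)), (np.int64(-98), np.int64(2)), (np.int64(-94), np.int64(2)), (np.int64(-90), np.int64(1)), (np.int64(-86), np.int64(1)), (np.int64(-82), np.int64(1)), (np.int64(-78), np.int64(1)), (np.int64(-74), np.int64(2)), (np.int64(-70), np.int64(3)), (np.int64(-66), np.int64(2)), (np.int64(-
[... 1133 characters left out ...]
20)), (np.int64(94), np.int64(0)), (np.int64(98), np.int64(0)), (np.int64(102), np.int64(0))]
div 30 59 50.91709891708886 [-2.18868628e-02  5.10770295e+01] [-46.40352221 -45.82363081  42.63613788  43.2707823 ]
div -20 59 0.4037149324900035 [0.00430229 0.32978108] [-44.08181308 -43.09027032  41.16284105  43.2309969 ]
div -70 89 -51.26644980306795 [ 1.18716333e-02 -5.29271808e+01] [-46.98245605 -43.92978054  42.38665866  45.94106271]
back 267 [-4.28486769e-03  6.03376921e+01] 60.23294845029665 [-102.86529954  103.00775283] [54.55120928 66.10988071]
front 244 [-3.82620269e-03 -6.07879343e+01] -60.76984921437088 [-102.29982168  101.85329316] [-66.46507751 -55.21314323]
label 36 28.00615865662339
```

Tray centre is ≈(452,-286) with yaw ≈0.219. The empty compartment is the y=+25 one, which matches the ticket. Hook b's end slopes about 0.25 rad by both views. I'll check IK for the possible wrist choices before reaching.

```bash
cat >> h.py <<'E'
yaw=-0.0665; X=np.array([np.cos(yaw),np.sin(yaw),0]);Y=np.array([-X[1],X[0],0]);Zv=np.array([0,0,1.])
O=np.array([696.5,49.7,0])
T=0.219;TX=np.array([np.cos(T),np.sin(T),0]);TY=np.array([-TX[1],TX[0],0]);
CP=np.array([452,-286,4.])-0.3*TX+25.6*TY
def q_of(xd):
    y=-Zv; M=np.c_[xd,y,np.cross(xd,y)]; q=R.from_matrix(M).as_quat(); return np.roll(q,1)
def rk(x,y,z): return O+X*x+Y*y+Zv*z
E
python3 - <<'E'
from h import *
from rig import bot
for sg in(1,-1):
    for side in(28,-28):
        a=bot.ik(rk(-88,side,207.5),q_of(sg*X)); e=bot.ik(rk(-200,side,320),q_of(sg*X))
        print("grasp",sg,side,None if a is None else np.round(a,2),None if e is None else np.round(e,2))
    for r in(1,-1):
        xd=r*TY*1.0
        for off in(28,-28):
            p=bot.ik(CP+TX*off+Zv*160,q_of(xd)); print("  place xd=%d TY"%r,off,None if p is None else np.round(p,2))
print(CP)
E
```

```text
grasp 1 28 [ 0.08  0.48  1.37 -0.    1.29  0.14] [ 0.11  0.16  1.53 -0.    1.45  0.17]
grasp 1 -28 [-0.01  0.46  1.4  -0.    1.28  0.05] [-0.    0.13  1.56 -0.    1.45  0.06]
  place xd=1 TY 28 [-0.56  0.36  1.65 -0.    1.13 -2.35]
  place xd=1 TY -28 [-0.64  0.28  1.77 -0.    1.1  -2.43]
  place xd=-1 TY 28 [-0.56  0.36  1.65 -0.    1.13  0.79]
  place xd=-1 TY -28 [-0.64  0.28  1.77 -0.    1.1   0.71]
grasp -1 28 None None
grasp -1 -28 None None
  place xd=1 TY 28 [-0.56  0.36  1.65 -0.    1.13 -2.35]
  place xd=1 TY -28 [-0.64  0.28  1.77 -0.    1.1  -2.43]
  place xd=-1 TY 28 [-0.56  0.36  1.65 -0.    1.13  0.79]
  place xd=-1 TY -28 [-0.64  0.28  1.77 -0.    1.1   0.71]
[ 446.14547286 -261.0766272     4.        ]
```

Run:
```python
from h import *
from rig import bot
q=q_of(X)
bot.move_gripper(50,60)
bot.move_to(rk(-140,28,330),q)
bot.move_to(rk(-88,28,270),q)
r=bot.servo_line(rk(-88,28,208),speed=60,until_force=6); 
st=bot.read_state();print(r,st["clock"],st["ee_pos"],st["ft_force"],st["grip_width"])
for n in("side","top"):
    c=bot.read_camera(n);pickle.dump(c,open(n+"1.pkl","wb"))
    (crop(c,225,60,355,200,4,"s1.png") if n=="side" else crop(c,150,80,290,185,5,"t1.png"))
```

```text
False 4.5167 [610.71333611  83.50548413 208.45615681] [-0.62132345 -0.36429612  0.42712946] 49.97185428283328
```

View pics/s1.png

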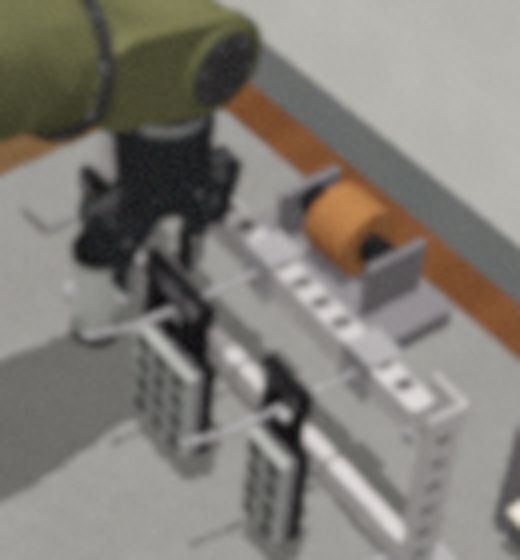

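View pics/t1.png

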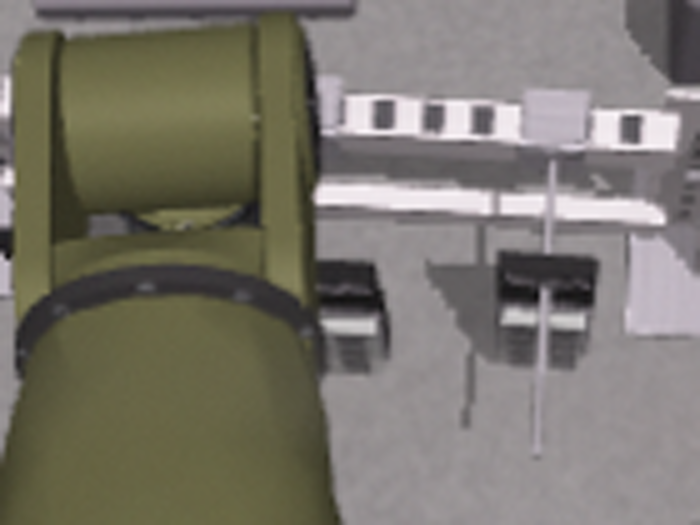

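The side view shows the fingers straddling the far end of the rib (crop ≈185,245), clear of the wire. I'll close and lift by feel.

```bash
cat >> h.py <<'E'
def rep(bot,tag,z0=None):
    F=[];
    for _ in range(3): bot.dwell(0.05);F.append(bot.read_state()["ft_force"])
    st=bot.read_state(); f=np.mean(F,0); p=st["ee_pos"]-O
    print(tag,"t%.1f"%st["clock"],"rack",np.round([p@X,p@Y,p[2]],1),"F rack",np.round([f@X,f@Y,f[2]],2),"w%.1f"%st["grip_width"]); return np.array([f@X,f@Y,f[2]])
E
python3 - <<'E'
from h import *
from rig import bot
rep(bot,"pre")
bot.move_gripper(5,60)
rep(bot,"grip")
for z in(210,212,214,215.5):
    r=bot.servo_line(rk(-88,28,z),speed=20,until_force=4.5); rep(bot,f"lift {z} {r}")
    if r: break
c=bot.read_camera("side");pickle.dump(c,open("side2.pkl","wb"));crop(c,225,60,355,200,4,"s2.png")
E
```

```text
pre t4.8 rack [-88.   28.  208.2] F rack [ 0.01  0.06 -0.02] w49.9
grip t5.3 rack [-88.  28. 208.] F rack [-0.08  0.32  0.67] w11.0
lift 210 False t5.7 rack [-88.1  28.  209.7] F rack [-0.55 -0.19 -3.41] w11.0
lift 212 False t6.1 rack [-88.  28. 212.] F rack [-0.26  0.5  -3.12] w10.9
lift 214 False t6.5 rack [-88.  28. 214.] F rack [ 0.16  0.26 -3.13] w10.8
lift 215.5 False t6.9 rack [-88.   28.  215.5] F rack [ 0.29  0.29 -2.93] w10.6
```

View pics/s2.png

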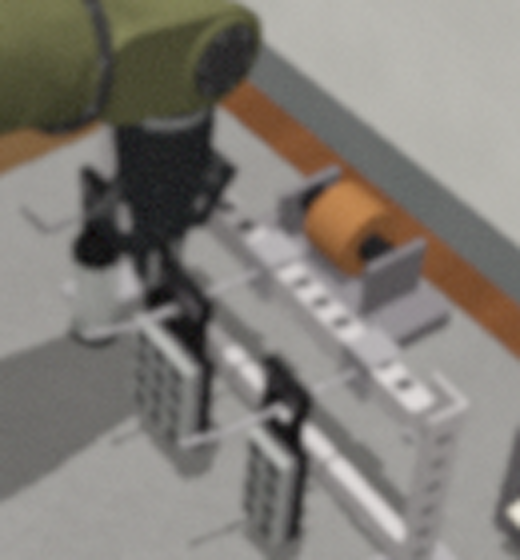

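The full weight (~3.1 N) came onto the hand after about 2 mm and the case now hangs free in mid-slot. Next I ease it out along the wire and up the slope with low force stops.

Run:
```python
from h import *
from rig import bot
for x in(-105,-120,-130):
    r=bot.servo_line(rk(x,28,215.5),speed=30,until_force=2.0); rep(bot,f"out {x} {r}")
    if r: break
else:
    a=0.26
    for k in(10,20,28):
        r=bot.servo_line(rk(-130-k,28,215.5+k*np.tan(a)),speed=20,until_force=2.0); rep(bot,f"slope {k} {r}")
        if r: break
c=bot.read_camera("side");pickle.dump(c,open("side3.pkl","wb"));crop(c,225,60,325,160,6,"s3.png")
```

```text
out -105 False t7.9 rack [-104.9   28.   215.4] F rack [ 0.14 -0.34 -3.47] w11.1
out -120 False t8.7 rack [-119.9   28.   215.5] F rack [-0.11  0.27 -3.06] w10.7
out -130 False t9.3 rack [-129.9   28.   215.5] F rack [-0.15 -0.37 -3.47] w11.1
slope 10 False t10.1 rack [-139.9   28.   218.1] F rack [ 0.26 -0.18 -3.36] w11.5
slope 20 False t10.9 rack [-150.    28.   220.8] F rack [-0.53  0.31 -3.11] w11.1
slope 28 False t11.6 rack [-158.    28.   222.9] F rack [ 0.73 -0.31 -3.21] w11.3
```

View pics/s3.png

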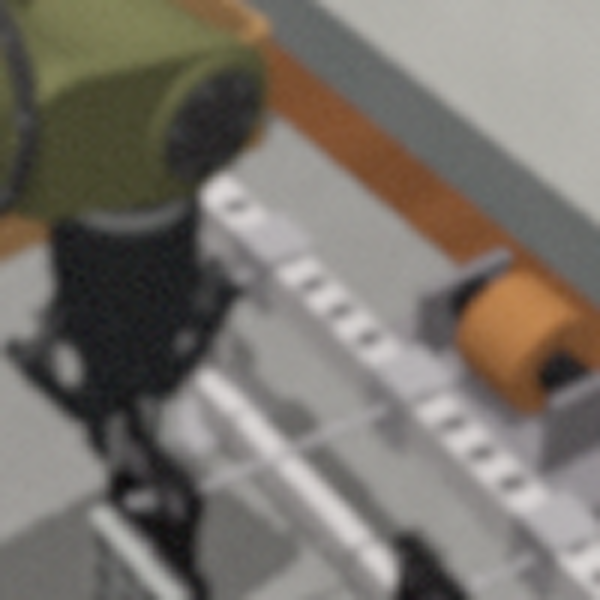

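Run:
```python
from h import *
from rig import bot
ok=True
for x,z in((-165,224.8),(-172,226.5),(-180,227.5),(-190,228),(-205,228)):
    r=bot.servo_line(rk(x,28,z),speed=20,until_force=2.0); rep(bot,f"out {x} {r}")
    if r: ok=False;break
if ok:
    r=bot.servo_line(rk(-205,28,240),speed=40,until_force=2.5);rep(bot,f"up {r}")
for n in("side","top"):
    c=bot.read_camera(n);pickle.dump(c,open(n+"4.pkl","wb"));crop(c,*((225,60,325,160) if n=="side" else (150,100,280,200)),6,n[0]+"4.png")
```

```text
out -165 False t12.3 rack [-165.    28.   224.8] F rack [ 0.08 -0.11 -3.11] w11.1
out -172 False t13.0 rack [-171.9   28.   226.5] F rack [-0.01  0.03 -3.34] w10.9
out -180 False t13.7 rack [-180.    28.   227.5] F rack [-0.08 -0.18 -3.09] w11.1
out -190 False t14.5 rack [-190.   28.  228.] F rack [-0.05 -0.37 -3.68] w11.0
out -205 False t15.6 rack [-204.9   28.   228. ] F rack [-0.47  0.26 -3.29] w11.1
up False t16.2 rack [-205.1   28.   239.8] F rack [ 0.08  0.22 -2.78] w10.9
```

View pics/s4.png

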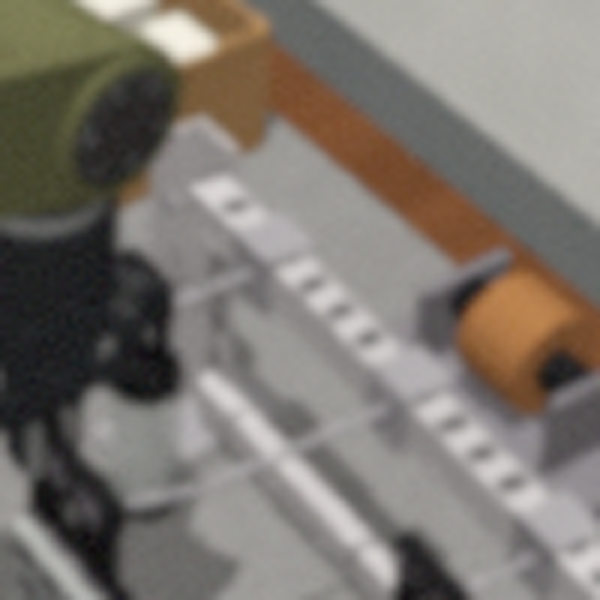

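View pics/t4.png

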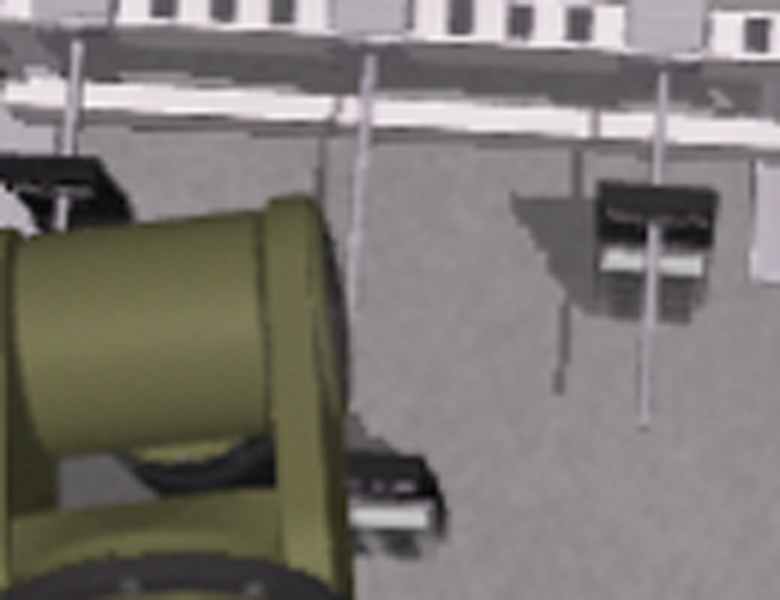

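The case is clear of the hook, with the wire level and the neighbours undisturbed (narrow pack at crop 655,250). Carrying it high to the tray.

Run:
```python
from h import *
from rig import bot
q=q_of(X);qp=q_of(-TY)
bot.servo_line(rk(-205,28,370),speed=120)
bot.servo_line([410,75,370],speed=120)
bot.move_to(CP+TX*28+Zv*(300-4),qp)
rep(bot,"above")
st=bot.read_state();print(st["ee_pos"],CP+TX*28)
for n in("side","top"):
    c=bot.read_camera(n);pickle.dump(c,open(n+"5.pkl","wb"));crop(c,*((240,130,400,260) if n=="side" else (260,130,400,245)),5,n[0]+"5.png")
```

```text
above t19.8 rack [-202.  -317.9  300.5] F rack [-0.02 -0.39 -3.01] w11.2
[ 473.84860721 -254.03566744  300.50188104] [ 473.4766982  -254.99352593    4.        ]
```

View pics/s5.png

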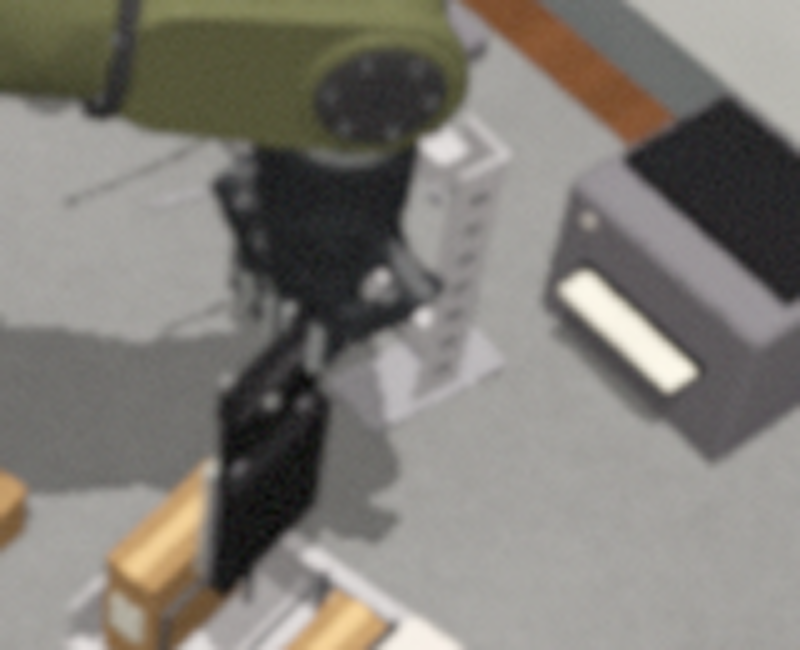

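View pics/t5.png

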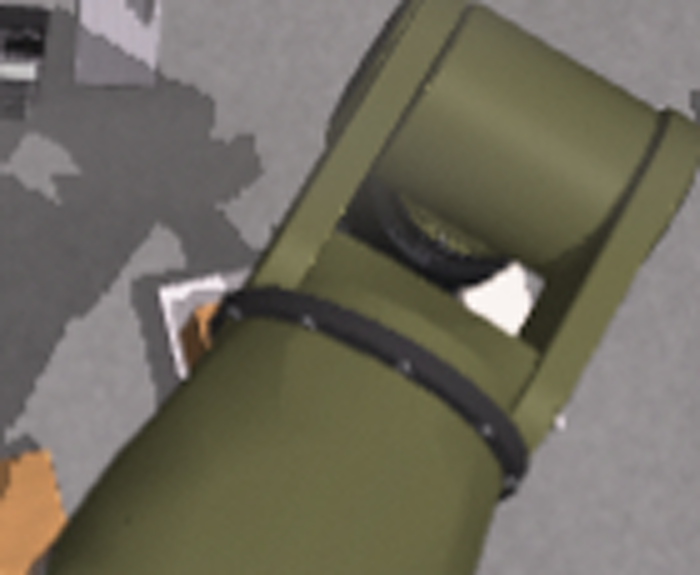

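Run:
```python
from h import *
s=ld("side5"); C=cloud(s)
P=C.reshape(-1,3); g=s["image"].max(2).ravel()
l=np.c_[(P-CP)@TX,(P-CP)@TY,P[:,2]]
k=(abs(l[:,0])<50)&(l[:,1]<0)&(l[:,1]>-40)&(l[:,2]>145)&(l[:,2]<240)&(g<90)
Q=l[k];print(len(Q),np.median(Q,0)); A=np.c_[Q[:,0],Q[:,2],np.ones(len(Q))]
f=np.linalg.lstsq(A,Q[:,1],rcond=None)[0];r=Q[:,1]-A@f;kk=abs(r)<5;f=np.linalg.lstsq(A[kk],Q[kk,1],rcond=None)[0];print("face plane y=ax+bz+c",f,kk.sum())
px=lambda x,y:(240+(x+.5)/5-.5,130+(y+.5)/5-.5)
pts=onplane(s,[px(213,588),px(318,495),px(220,405),px(328,397),px(213,520)],CP-TY*13,TY)
print(np.c_[(pts-CP)@TX,(pts-CP)@TY,pts[:,2]].round(1))
for zz in(150,190,230):
    w=Q[abs(Q[:,2]-zz)<4];print(zz,len(w),np.percentile(w[:,0],[2,98]).round(1),np.median(w[:,1]).round(1))
for xx in(-25,-10,10,25):
    w=l[(abs(l[:,0]-xx)<4)&(l[:,1]<0)&(l[:,1]>-30)&(l[:,2]>115)&(l[:,2]<200)&(g<90)]; print("bottom",xx,len(w),np.percentile(w[:,2],[0,3,10]).round(1))
```

```text
458 [-10.01996391 -12.52127611 201.27506681]
face plane y=ax+bz+c [ -0.02038212   0.02383497 -16.89944723] 414
[[-52.  -13.  164.8]
 [ 41.5 -13.  152.4]
 [-65.3 -13.  338.7]
 [ 34.3 -13.  248.9]
 [-59.7 -13.  236.8]]
150 29 [-41.8  37.3] -12.8
190 30 [-41.8  36.2] -12.9
230 31 [-43.3  32.3] -12.3
bottom -25 22 [141.9 142.9 147. ]
bottom -10 19 [144.2 144.7 150.5]
bottom 10 17 [150.9 153.5 158. ]
bottom 25 20 [145.6 145.6 147. ]
```

Run:
```python
from h import *
s=ld("side5")
im=s["image"][195:260,265:325].copy(); im=cv2.resize(im,None,fx=9,fy=9,interpolation=cv2.INTER_CUBIC)
im=cv2.convertScaleAbs(im,alpha=2.0)
# overlay upright prediction, tilt 0 (green) : body box face y=-13, z from 139.5..239.5
def dr(tilt,col):
    # rotation in TX-Z plane about grip point (28,300.5)
    loc=np.array([[-42,139.5],[42,139.5],[42,239.5],[-42,239.5]],float); g=np.array([28,300.5]); c,sn=np.cos(tilt),np.sin(tilt)
    w=(loc-g)@np.array([[c,sn],[-sn,c]])+g
    P=[CP*[1,1,0]+TX*a-TY*13+Zv*b for a,b in w]
    p=((proj(s,P)-[265,195]+.5)*9-.5).astype(int); cv2.polylines(im,[p.reshape(-1,1,2)],True,col,1)
dr(0,(0,255,0));dr(0.05,(0,0,255))
cv2.imwrite("pics/s5o.png",im)
```

```text
(no output)
```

View pics/s5o.png

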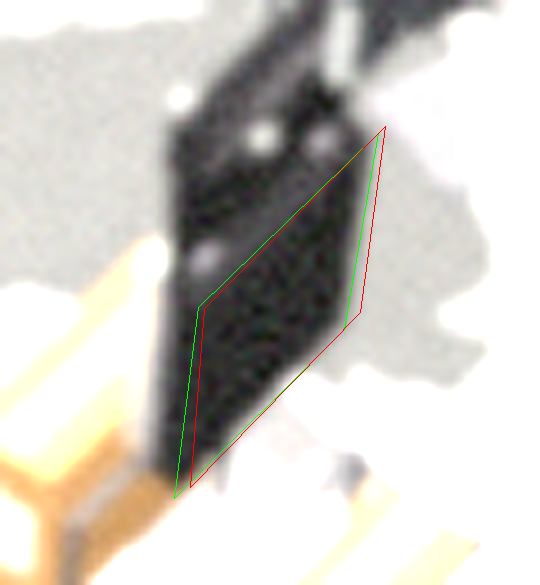

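Overlaying the projected upright body, the bottom edge matches. The top leans about 0.025 rad: the free end has sagged slightly in the pads. I'll counter-rotate the tool by that much, lower, and set it down by feel.

Run:
```python
from h import *
from rig import bot
q0=q_of(-TY); q=np.roll((R.from_rotvec(TY*0.025)*R.from_quat(np.roll(q0,-1))).as_quat(),1)
B=CP*[1,1,0]+TX*28
r=bot.servo_line(B+Zv*260,q,speed=60);rep(bot,"a")
r=bot.servo_line(B+Zv*180,speed=60,until_force=4);rep(bot,f"b {r}")
if not r:
    r=bot.servo_line(B+Zv*171,speed=25,until_force=2.2);rep(bot,f"c {r}")
    if not r:
        r=bot.servo_line(B+Zv*156,speed=10,until_force=2.2);rep(bot,f"d {r}")
c=bot.read_camera("side");pickle.dump(c,open("side6.pkl","wb"));crop(c,250,170,350,280,5,"s6.png")
```

```text
a t20.9 rack [-202.2 -318.9  260.4] F rack [ 0.35  0.24 -3.36] w10.9
b False t22.5 rack [-202.2 -318.9  180.2] F rack [-0.35 -0.3  -3.54] w10.9
c False t23.1 rack [-202.2 -318.9  171.1] F rack [-0.05  0.15 -3.4 ] w10.7
d True t24.1 rack [-202.2 -318.9  165.3] F rack [-0.54 -0.42  5.46] w10.9
```

View pics/s6.png

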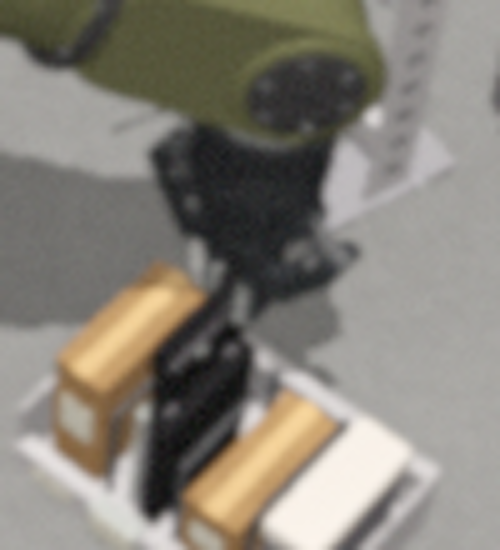

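The floor contact came at TCP z 165.3, as predicted (165), and the case stands between the dividers. Releasing.

Run:
```python
from h import *
from rig import bot
bot.move_gripper(16,20);rep(bot,"rel")
bot.move_gripper(34);rep(bot,"open")
p=bot.read_state()["ee_pos"]
bot.servo_line(p+[0,0,60],speed=60,until_force=5);rep(bot,"up")
p=bot.read_state()["ee_pos"]
bot.servo_line(p+[0,0,90],speed=150)
bot.move_to([330,150,380],q_of(X));rep(bot,"away")
for n in("side","top"):
    c=bot.read_camera(n);pickle.dump(c,open(n+"7.pkl","wb"));crop(c,*((225,60,385,290) if n=="side" else (120,80,400,245)),2.8 if n=="top" else 2.6,n[0]+"7.png")
crop(ld("side7"),250,170,350,290,5,"s7b.png")
C=cloud(ld("top7"));l=np.c_[(C.reshape(-1,3)-CP)@TX,(C.reshape(-1,3)-CP)@TY,C[...,2].ravel()]
Q=l[(abs(l[:,0])<65)&(abs(l[:,1])<24)&(l[:,2]>160)&(l[:,2]<190)];print("rib",len(Q),np.median(Q,0),cv2.minAreaRect(Q[:,:2].astype(np.float32)))
f=np.polyfit(Q[:,0],Q[:,2],1);print("rib tilt",f)
```

```text
rel t24.5 rack [-202.7 -318.6  164.4] F rack [ 0.44  0.03 -0.08] w16.4
open t24.9 rack [-202.7 -318.6  164.5] F rack [-0.24 -0.37 -0.18] w34.4
up t26.2 rack [-202.7 -318.6  224.2] F rack [ 0.03 -0.31 -0.17] w33.7
away t28.7 rack [-371.9   75.4  379.8] F rack [ 0.19 -0.52  1.05] w34.0
rib 180 [ -4.86305784   1.42786973 174.34977284] ((-4.262874603271484, -0.10391807556152344), (13.178771018981934, 83.71662902832031), 89.71710968017578)
rib tilt [1.58208108e-02 1.73788704e+02]
```

View pics/s7.png

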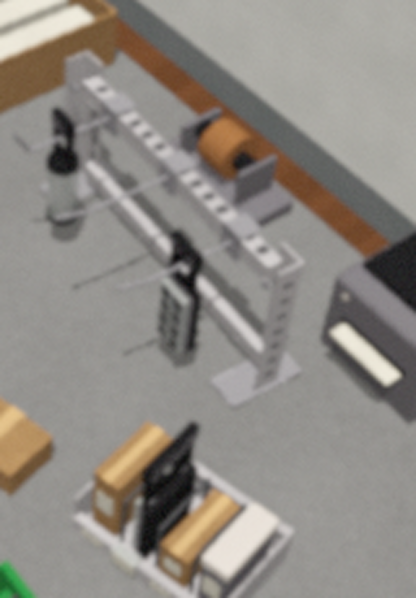

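View pics/t7.png

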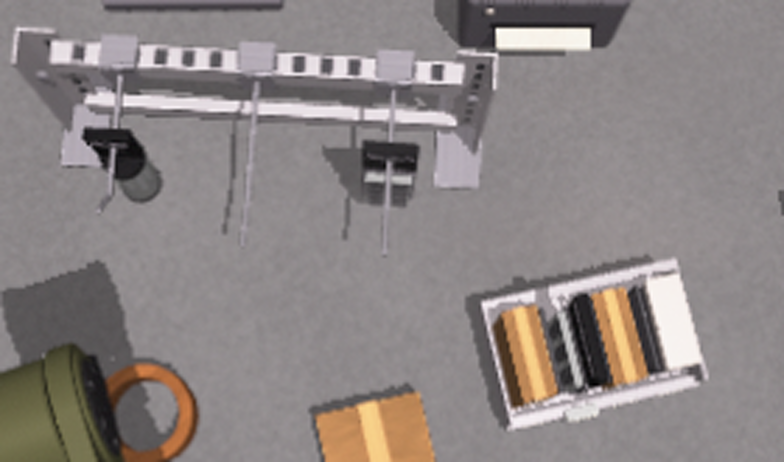

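View pics/s7b.png

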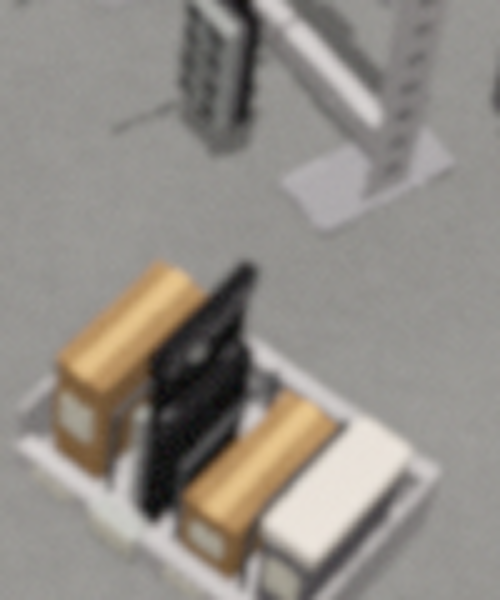

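The case stands in the compartment: the rib top is at z≈174 (175.5 expected), 0.1 mm off centre across the compartment and about 4 mm off along it. The other packs hang and the cartons stand as before.

Run:
```python
from rig import bot
bot.dwell(0.3);print(bot.finish_job())
```

```text
the job is handed in; nothing more can be done
None
```

The widest case is off the middle hook and standing upright, header on top, in the ticketed empty compartment. I handed the job in at about 29 s of the 72 s allowed.

- **Unhooking:** I pinched the rib 28 mm to one side and lifted until the full weight (about 3.2 N) came onto the hand. I then eased the case out along the wire and over the end, which slopes up by about 0.25 rad. The 2 N force stops never tripped, so the wire and tab were not loaded noticeably.
- **Placing:** The case had sagged about 0.025 rad in the pads, so I tilted the tool to correct it. The floor contact came at the expected height. The press briefly reached about 5.5 N before I let go.
- **Last checks:** After I backed away, the rib top measured 174 mm (175.5 expected). It was 0.1 mm off centre across the compartment, about 4 mm along it, and turned 0.3° from the dividers. By depth, the rib showed a slope of 0.016 rad, which I put down to measurement noise and did not check further. In both views the other two packs still hang, the middle hook looks straight, and everything else in the tray stands as it did.

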